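# Snap the cover onto a casting mould

### The arm

A 6-joint arm with a two-finger parallel gripper is mounted at the origin on the work surface. World frame = base frame: x ahead of the robot, y to its left, z up, the work surface at z = 0. Lengths are in m, angles in rad, forces in N, time in s.
With the tool pointing down it reaches from about 0.4 to 0.925 m from the base axis. Payload 12.5 kg.
Tool frame: the origin (TCP) lies on the centre line of the jaws, within the pads' length; the fingertips stand 19 mm ahead of it and the grasp point (between the pads) is the TCP (nose_length is the distance from the TCP to the fingertips, in m); z points along the fingers, y is the line along which they close (so a half turn about z gives the same grasp; the last joint's range is limited). The gripper opens to 95 mm and grips with 3 to 60 N. Pads are 20 mm wide; open, the fingers measure 119 mm over their backs; the gripper's body (75 mm by 180 mm) begins 59 mm behind the grasp point.
Start: joints at [-1.329, 0.491, 1.559, -0, 1.092, -0.106], TCP at [0.213, -0.588, 0.234] pointing down, gripper open.
Joint ranges: [-3.1, 3.1], [-0.84, 2.19], [0.05, 2.79], [-1.13, 4.28], [0.06, 2.93], [-2.69, 2.69]. Speed limits (rad/s): [2.22, 2.22, 2.79, 3.14, 3.14, 3.14].

### API

Orientations are given as a 3x3 rotation matrix whose columns are the frame's x, y, z axes.
In Python, from rig import * gives the robot as it stands.
- The arm moves only by the tool move_arm, never from a script. Its argument "plan" is text: rows parted by semicolons, each of 7 numbers parted by spaces: the turn, a rotation vector about the tool's x, y, z each as a share of pi/2 rad, from -1 to 1, then the shift along the tool's x, y, z each as a share of 3 cm, from -1 to 1, then the gripper command: -1 is shut, 1 is fully open, values between are in proportion. In form: wx wy wz tx ty tz gripper; .... A call has 1 to 10 rows; each row shifts and turns the commanded pose from where the row before left it, along the tool's axes as they then stand; what a row does not reach is not made up. A row lasts 1/8 s, in which the tool goes at most 62.5 mm and 10.7 degrees, less where a joint would pass 70% of its speed; a pose out of reach is approached as far as the arm can. A call with a number of a shift or a turn outside -1 to 1 is refused whole. A call with a gripper value outside its range is refused whole. The fingers move at their own pace and stop on an object; "squeeze" is the grip in N (left out, the last holds). Time passes only in rows, so rows that do not move let the fingers close. It gives the time, the measured TCP pose, the force, the opening and the grip force at its end, in the units of the state.
- observe(): the state, without advancing time (a new reading comes with each control period).
- grab_frame(name): name is "side" or "top"; returns a dict with "image" (400x640x3 uint8, red, green, blue), "depth" (400x640 float32, m along the optical axis (not along the pixel's ray), 0 where there is no reading), "fx", "fy", "cx", "cy" (pixels), "extrinsics" (4x4, takes a point from camera to world coordinates). Camera axes: x right, y down, z forward; pixel columns grow to the right and rows downward; lengths in m; the calibration is good to about 2 mm. A picture is of the moment at which its call begins.
- finish_job(): hands the job in; it is judged then, once.
The state is a dict: "clock": time; "qpos": joint angles; "joint_velocities": joint speeds; "effort": joint torques, N m; "ee_pos": TCP position; "tcp_rot": TCP orientation; "force": force on the tool from outside, world axes, zero at the start; "wrist_torque": the same for the moment, N m; "grip_width": finger opening in m; "grasp_force": force on a finger pad.
Only numpy, scipy, OpenCV 4.12 (cv2) and the standard library are available. Lean on these libraries where they do the work, as an engineer would, in place of code of your own. Each camera call takes 0.05 s, during which the arm holds its last target. There are 200 camera calls.

### The job

Close the mould case on the sprung vibrating table: fit the lilac cover over it and press it straight down against the sprung mould, without dropping it on, until both blue end clips have snapped under the blue rim and the cover sits flush all round. Press only as hard as the clips need: the sprung table must never be pushed down onto its stops. Let go of the cover and leave the timer, cup, bottle and flower stack where they stand.

Things in the scene. Friction and masses are not known exactly. Their poses are not given: they have to be found in the camera images.
- rim (a point): Centre of the mouth of the mould case, level with its rim top. Pale box, walls 150 x 80 mm outside, 65 mm high, with a light-blue rim band round the top: 160 x 90 mm outside, 5 mm tall, 5 mm proud of the walls, so clips can hook under it. x along the 160 mm side, z up. At rest the rim top is 107 mm above the bench.
- mould_top (a point): Centre of the top of the cream mould block (132 x 62 mm, flowers in it) floating on springs inside the case. Free, it stands 8 mm above the rim; the cover must push it down level with the rim, which takes 4 N at first and about 15 N at the end.
- stand: Dark foot plate (220 x 150 x 12 mm) of the low sprung vibrating table, fixed to the bench; origin centre of its underside, x along its length. Above it on four springs is the aluminium top plate, 200 x 130 mm, that carries the mould case, bolted on.
- bed (a joint): How far the sprung table, with the case, is pushed down, m: 0 at rest, 0.006 on its hard stops. Spring about 4 N per mm after a 2 N preload, so 0.0053 means about 23 N on the table, cover included.
- cover_handle (a point): Centre of the cover's handle, a solid cream bar 20 mm thick (x), 70 mm long (y), 35 mm high, upright on the middle of the lilac cover; 22.5 mm above the underside of the cover's plate (plate 5 mm thick). Can be pinched across its thickness (along x) from above.
- cover: Lilac cover, about 0.23 kg, loose, starts right way up on the bench; origin and axes as cover_seat. Along both long sides a skirt hangs 38 mm down, inner faces 94 mm apart, flared to over 100 mm at the bottom as a lead-in; they go outside the 90 mm rim. It fits either way round (half turn about z).
- cover_seat (a point): Centre of the underside of the cover's plate (160 x 106 x 5 mm); x along the long side, z up. Fully home it is 0 to 2 mm above rim. The end clips' sloped hooks meet the rim with the plate about 20 mm above it, spread as the cover is pressed, and snap under the rim band only in the last 1 to 2 mm. With the mould's springs that takes about 13 to 18 N; the table sinks meanwhile.
- clip_a (a joint): Angle of the light-blue rigid clip arm, 40 mm wide, on a sprung hinge at the cover's +x end, rad: 0 hanging straight (at rest, and when snapped under the rim), about 0.2 when forced outward by the rim.
- clip_b (a joint): The same for the clip arm at the cover's -x end.
- timer: White kitchen timer, round upright dial with black knob, 80 mm wide, 104 mm high; origin centre of its underside. Bystander.
- cup: Empty clear mixing cup, 96 mm across the rim, 110 mm high; origin centre of its underside. Bystander.
- pigment: Red pigment bottle with black cap, 52 mm across, 120 mm high; origin centre of its underside. Bystander.
- flowers: Stack of seven pastel cast flowers, 68 mm across, 49 mm high, one solid piece; origin centre of its underside. Bystander.
There are look-alikes about, which are no part of the job. What is shaped like the cover but purple is not meant.

How it is judged:
By the outcome, as a careful person would: the job done as asked, in the order asked, and still so for the second after the job is handed in, with the robot touching nothing.
It also fails if it takes over 58 s, if anything falls off the work surface, if the arm or the gripper's body presses on something with over 40 N, if the wrist force passes 120 N, or if a joint passes its speed limit or range.

## Working session

There is one attempt and no reset: what is moved stays moved. The work goes in short steps, Python scripts to look and compute and a tool call to move; the robot and the scene stay as the last step left them, time stands still between calls to the robot, and variables do not carry over. Pictures are saved under pics/ and viewed, at most 12 in all, crops included, and the job is handed in when it is done.

Besides the shell and the picture viewer there is one more tool, called after ">>>" in YAML: its name, and indented under it one key for each argument. move_arm: Moves the arm, as the interface text tells. Its arguments: {"type":"object","properties":{"plan":{"type":"string"},"squeeze":{"type":"number"}},"required":["plan"]}

```bash
mkdir -p pics; ls; python3 - <<'E'
from rig import *
import cv2,numpy as np
s=observe();print(s['clock'],s['ee_pos'],s['tcp_rot'],s['grip_width'])
for n in('side','top'):
    f=grab_frame(n);np.savez(f'{n}0.npz',**f);cv2.imwrite(f'pics/{n}0.png',f['image'][:,:,::-1]);print(f['fx'],f['cx'],f['cy'],f['extrinsics'])
E
```

```text
pics
0.0 [ 0.21297182 -0.58734954  0.23305087] [[ 9.40139731e-01  3.40789111e-01 -2.61060481e-04]
 [ 3.40789186e-01 -9.40139094e-01  1.10248264e-03]
 [ 1.30280913e-04 -1.12545432e-03 -9.99999358e-01]] 0.09495408705977683
504.9569933809476 320.04404292903024 195.45892176181906 [[ 0.9663841  -0.16133891  0.20017874  0.19391234]
 [-0.25684927 -0.64039255  0.72382721 -1.21633798]
 [ 0.01141148 -0.75091087 -0.66030496  1.19633897]
 [ 0.          0.          0.          1.        ]]
499.1392355523406 311.0578741860251 196.53056633361484 [[-0.01172235 -0.99818871  0.05900749  0.44257874]
 [-0.99970858  0.01294473  0.02037617 -0.01327434]
 [-0.0211031  -0.05875144 -0.99804956  1.47567537]
 [ 0.          0.          0.          1.        ]]
```

View pics/top0.png

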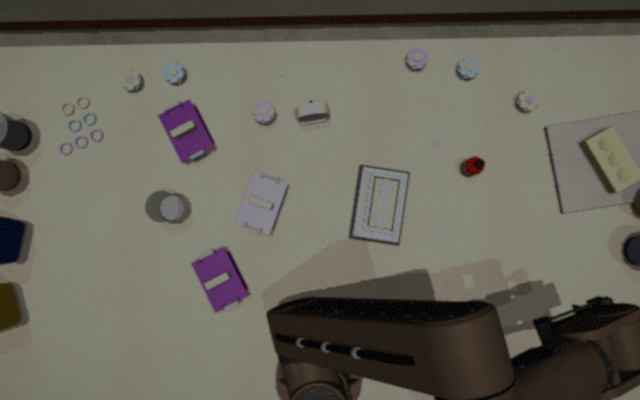

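View pics/side0.png

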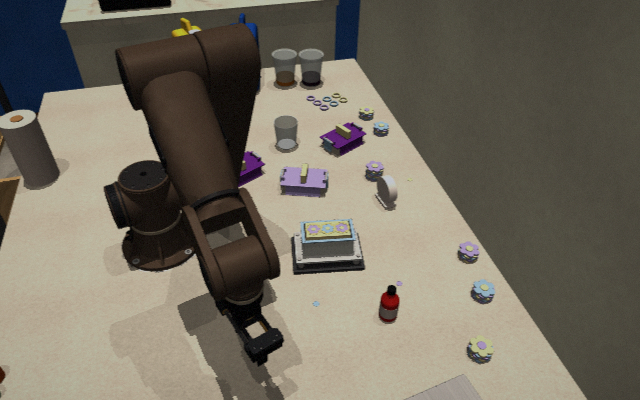

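Three cover-shaped things in the top view: purple at (186,131), purple at (220,279), and pale lilac at (262,203). The lilac one fits the description. I'll confirm it in a crop and measure.

```bash
cat > h.py <<'E'
import numpy as np,cv2
def cloud(f):
    d=f['depth'];v,u=np.indices(d.shape)
    P=np.stack([(u-f['cx'])/f['fx']*d,(v-f['cy'])/f['fy']*d,d],-1)
    E=f['extrinsics'];W=P@E[:3,:3].T+E[:3,3];W[d==0]=np.nan
    return W
def rect(W,box,z0,z1,name=''):
    x0,x1,y0,y1=box;m=(W[...,0]>x0)&(W[...,0]<x1)&(W[...,1]>y0)&(W[...,1]<y1)&(W[...,2]>z0)&(W[...,2]<z1)
    p=W[m]
    if len(p)<5: print(name,len(p));return
    r=cv2.minAreaRect((p[:,:2]*1000).astype(np.float32))
    print(name,len(p),'ctr',np.round(r[0],1),'size',np.round(r[1],1),'ang',round(r[2],1),'mean',np.round(p.mean(0)*1000,1),'z med',round(np.median(p[:,2])*1000,1))
E
python3 - <<'E'
from h import *
T=dict(np.load('top0.npz'));S=dict(np.load('side0.npz'))
WT=cloud(T);WS=cloud(S)
for u,v in[(262,203),(380,204),(312,112),(172,208),(473,167),(263,112)]:print(u,v,np.round(WT[v,u],3))
c=WT[203,262];b=(c[0]-.12,c[0]+.12,c[1]-.11,c[1]+.11)
k=WT[204,380];kb=(k[0]-.12,k[0]+.12,k[1]-.1,k[1]+.1)
for n,W in(('T',WT),('S',WS)):
    for z in((.03,.052),(.055,.1)):rect(W,b,*z,n+' cover%s'%(z,))
    for z in((.004,.02),(.02,.05),(.095,.111),(.112,.14)):rect(W,kb,*z,n+' case%s'%(z,))
a=cv2.resize(T['image'][150:260,210:430],None,fx=3.6,fy=2.7*1.333,interpolation=cv2.INTER_CUBIC)
cv2.imwrite('pics/crop1.png',a[:,:,::-1])
E
```

```text
262 203 [0.509 0.153 0.08 ]
380 204 [ 0.5   -0.172  0.118]
312 112 [0.759 0.009 0.104]
172 208 [ 0.501  0.433 -0.005]
473 167 [ 0.6   -0.433  0.097]
263 112 [0.773 0.152 0.053]
T cover(0.03, 0.052) 1797 ctr [511.9 159. ] size [105.8 171. ] ang 69.8 mean [511.2 158.5  43.2] z med 43.1
T cover(0.055, 0.1) 255 ctr [512.9 158.2] size [ 70.2 167.2] ang 64.4 mean [511.8 157.5  71.3] z med 75.6
T case(0.004, 0.02) 859 ctr [ 501.1 -173.3] size [199.1 238.3] ang 89.4 mean [ 495.4 -160.8   10.5] z med 10.9
T case(0.02, 0.05) 1298 ctr [ 503.5 -181. ] size [143.7 200.4] ang 80.8 mean [ 497.5 -170.3   42.2] z med 42.2
T case(0.095, 0.111) 645 ctr [ 503.3 -183.4] size [ 90.6 160.2] ang 80.4 mean [ 504.1 -184.9  106.3] z med 106.6
T case(0.112, 0.14) 1001 ctr [ 503.4 -181.6] size [ 85.7 157.7] ang 79.9 mean [ 503.  -182.2  116. ] z med 115.7
S cover(0.03, 0.052) 804 ctr [515.  159.3] size [121.9 169.7] ang 66.9 mean [511.1 149.7  43.9] z med 44.4
S cover(0.055, 0.1) 160 ctr [513.  154.3] size [ 69.3 168.8] ang 68.4 mean [514.4 150.1  68.6] z med 68.3
S case(0.004, 0.02) 820 ctr [ 499.7 -174. ] size [238.8 196.4] ang 0.0 mean [ 481.  -229.    11.8] z med 12.4
S case(0.02, 0.05) 897 ctr [ 505.2 -188.2] size [142.8 214.1] ang 79.0 mean [ 490.9 -214.5   42.9] z med 43.4
S case(0.095, 0.111) 455 ctr [ 505.5 -182.3] size [ 98.2 160.3] ang 80.5 mean [ 502.3 -197.2  106.2] z med 107.1
S case(0.112, 0.14) 676 ctr [ 504.3 -187.8] size [ 86.9 158.4] ang 81.8 mean [ 505.4 -186.5  116.8] z med 116.8
```

View pics/crop1.png

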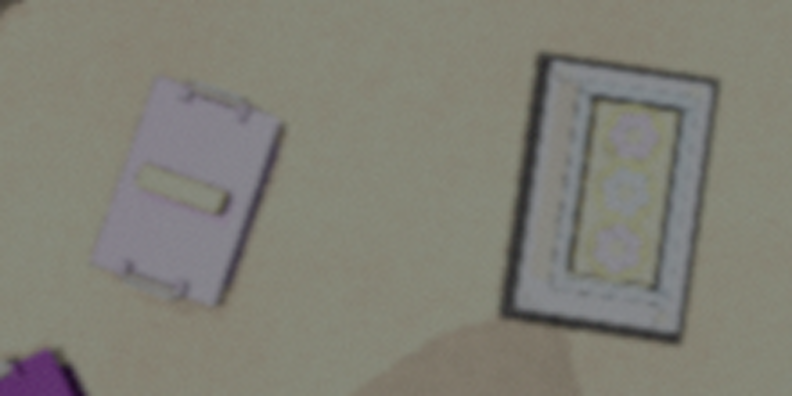

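The crop confirms it: the lilac cover at full-frame (262,203) with its cream handle, and the case with cream mould at about (383,204). First I turn the tool, then travel.

>>> move_arm:
  plan: "0 0 -0.111 0 0 0 1;0 0 -0.111 0 0 0 1;0 0 -0.111 0 0 0 1;0 0 -0.111 0 0 0 1;0 0 -0.111 0 0 0 1;0 0 0 1 0.6 0 1;0 0 0 1 0.6 0 1;0 0 0 1 0.6 0 1;0 0 0 1 0.6 0 1;0 0 0 1 0.6 0 1"

```text
clock: 1.35
ee_pos: [0.3499, -0.4768, 0.2334]
tcp_rot: [[0.344, 0.939, -0.0], [0.939, -0.344, 0.0], [0.0, -0.0, -1.0]]
force: [-0.3, -0.2, 0.3]
grip_width: 0.0951
grasp_force: 0.0
```

>>> move_arm:
  plan: "0 0 0 1 0 0 1;0 0 0 1 0 0 1;0 0 0 1 0 0 1;0 0 0 1 0 0 1;0 0 0 1 0 0 1;0 0 0 1 0 0 1;0 0 0 1 0 0 1;0 0 0 1 0 0 1;0 0 0 1 0 0 1;0 0 0 1 0 0 1"

```text
clock: 2.6
ee_pos: [0.4525, -0.195, 0.2335]
tcp_rot: [[0.344, 0.939, -0.0], [0.939, -0.344, 0.0], [0.0, -0.0, -1.0]]
force: [0.3, 1.0, -0.4]
grip_width: 0.0948
grasp_force: 0.0
```

```bash
python3 - <<'E'
from h import *
from rig import *
s=observe();print(s['clock'],s['ee_pos'],s['tcp_rot'],s['force'])
# finer yaw/centre: colour masks in top0 pixels -> world at a fixed plane
for n in('top','side'):
    f=dict(np.load(n+'0.npz'));W=cloud(f);hsv=cv2.cvtColor(f['image'],cv2.COLOR_RGB2HSV)
    for name,c,zr,R in(('handle',(.511,.157),(.066,.084),.06),('plate',(.511,.157),(.036,.05),.12),('mould',(.503,-.183),(.111,.12),.075),('rimband',(.503,-.183),(.1,.1105),.11)):
        m=(np.hypot(W[...,0]-c[0],W[...,1]-c[1])<R)&(W[...,2]>zr[0])&(W[...,2]<zr[1])
        m=cv2.morphologyEx(m.astype(np.uint8),cv2.MORPH_OPEN,np.ones((2,2))) if name!='rimband' else m.astype(np.uint8)
        p=W[m>0];q=p[:,:2]-p[:,:2].mean(0);w,V=np.linalg.eigh(q.T@q);a=V[:,1]
        r=cv2.minAreaRect((p[:,:2]*1000).astype(np.float32))
        print(n,name,len(p),np.round(p.mean(0)*1000,1),'pca',round(np.degrees(np.arctan(a[1]/a[0])),1),np.round(r[0],1),np.round(r[1],1),round(r[2],1))
E
```

```text
2.6 [ 0.45251291 -0.19501957  0.23346918] [[ 3.44102154e-01  9.38932164e-01 -3.14392387e-04]
 [ 9.38932217e-01 -3.44102132e-01  1.22880097e-04]
 [ 7.19298490e-06 -3.37476447e-04 -9.99999943e-01]] [ 0.27903149  1.02802539 -0.44649123]
top handle 176 [509.2 156.1  73.6] pca 70.8 [510.1 158.9] [70.4 20.1] 70.1
top plate 1716 [nan nan nan] pca nan [506.9 159. ] [102.9 162.1] 67.9
top mould 926 [nan nan nan] pca nan [ 501.8 -187.3] [ 63.  133.3] 78.7
top rimband 576 [ 503.6 -184.3  106.5] pca -10.3 [ 503.1 -183.4] [ 90.5 159.8] 80.6
side handle 82 [516.  152.1  70. ] pca 68.8 [531.8 195.2] [158.9  15.8] 69.0
side plate 697 [nan nan nan] pca nan [548.8 130.5] [216.4 110.9] 25.3
side mould 573 [nan nan nan] pca nan [ 509.8 -183. ] [ 71.2 135.6] 82.5
side rimband 389 [ 500.7 -195.7  106.9] pca -11.2 [ 505.5 -182.3] [ 98.2 160.3] 80.5
```

>>> move_arm:
  plan: "0 0 0 0.98 -0.186 0 1;0 0 0 0.98 -0.186 0 1;0 0 0 0.98 -0.186 0 1;0 0 0 0.98 -0.186 0 1;0 0 0 0.98 -0.186 0 1;0 0 0 0.98 -0.186 0.5 1;0 0 0 0.98 -0.186 0.5 1;0 0 0 0.98 -0.186 0.5 1;0 0 0 0.98 -0.186 0.5 1;0 0 0 0.98 -0.186 0.5 1"

```text
clock: 3.85
ee_pos: [0.5011, 0.1002, 0.158]
tcp_rot: [[0.344, 0.939, -0.0], [0.939, -0.344, -0.0], [-0.0, -0.0, -1.0]]
force: [0.5, -0.2, 0.4]
grip_width: 0.095
grasp_force: 0.0
```

>>> move_arm:
  plan: "0 0 0 0.98 -0.186 0.5 1;0 0 0 0.98 -0.186 0.5 1;0 0 0 0 0 0.4 1;0 0 0 0 0 0 1"

```text
clock: 4.35
ee_pos: [0.5102, 0.1578, 0.1157]
tcp_rot: [[0.344, 0.939, -0.002], [0.939, -0.344, -0.001], [-0.001, -0.002, -1.0]]
force: [0.1, -1.3, -0.1]
grip_width: 0.095
grasp_force: 0.0
```

```bash
python3 - <<'E'
from h import *
from rig import *
s=observe();print(s['clock'],s['ee_pos'],s['force'])
ims=[]
for n,(x,y) in(('top',(200,140)),('side',(230,100))):
    f=grab_frame(n);ims.append(cv2.resize(f['image'][y:y+110,x:x+140],None,fx=2.8,fy=2.8,interpolation=cv2.INTER_CUBIC))
    E=f['extrinsics'];p=E[:3,:3].T@(np.array(s['ee_pos'])-E[:3,3]);print(n,p[0]/p[2]*f['fx']+f['cx']-x,p[1]/p[2]*f['fy']+f['cy']-y)
cv2.imwrite('pics/near.png',np.hstack(ims)[:,:,::-1])
E
```

```text
4.35 [0.51024949 0.15780498 0.11574292] [ 0.07378796 -1.27945118 -0.11945545]
top 58.71253570154164 61.85726166378231
side 73.06220939959019 61.368170490891316
```

View pics/near.png

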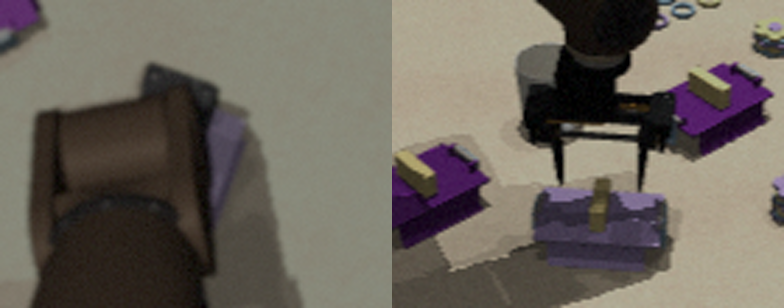

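The side view, right half, shows the open fingers straddling the lilac cover's handle at about (600,205), centred and square. Descend and grip.

>>> move_arm:
  plan: "0 0 0 0 0 0.8 1;0 0 0 0 0 0.5 1;0 0 0 0 0 0.33 1;0 0 0 0 0 0 1;0 0 0 0 0 0 -1;0 0 0 0 0 0 -1;0 0 0 0 0 0 -1;0 0 0 0 0 0 -1"
  squeeze: 55

```text
clock: 5.45
ee_pos: [0.5109, 0.1583, 0.0679]
tcp_rot: [[0.344, 0.939, 0.0], [0.939, -0.344, -0.0], [0.0, 0.0, -1.0]]
force: [0.8, -0.1, 0.2]
grip_width: 0.0606
grasp_force: 0.0
```

>>> move_arm:
  plan: "0 0 0 0 0 0 -1;0 0 0 0 0 0 -1;0 0 0 0 0 -0.5 -1;0 0 0 0 0 -0.5 -1;0 0 0 0 0 0 -1;0 0 0 0 0 0 -1"

```text
clock: 6.2
ee_pos: [0.5109, 0.1583, 0.0979]
tcp_rot: [[0.344, 0.939, 0.001], [0.939, -0.344, -0.0], [0.0, 0.001, -1.0]]
force: [-0.1, 0.2, -0.6]
grip_width: 0.0024
grasp_force: 0.0
```

The fingers close at about 70 mm/s, so I lifted too early and they shut above the handle. Reopen, check the cover did not move, and retry.

>>> move_arm:
  plan: "0 0 0 0 0 -0.3 1;0 0 0 0 0 0 1;0 0 0 0 0 0 1;0 0 0 0 0 0 1;0 0 0 0 0 0 1;0 0 0 0 0 0 1;0 0 0 0 0 0 1;0 0 0 0 0 0 1;0 0 0 0 0 0 1"

```text
clock: 7.32
ee_pos: [0.5109, 0.1583, 0.1067]
tcp_rot: [[0.344, 0.939, 0.0], [0.939, -0.344, -0.0], [-0.0, 0.0, -1.0]]
force: [-0.7, 0.2, -0.5]
grip_width: 0.0872
grasp_force: 0.0
```

```bash
python3 - <<'E'
from h import *
from rig import *
s=observe();print(s['clock'],s['ee_pos'],s['grip_width'])
f=grab_frame('side');g=dict(np.load('side0.npz'))
for k in(g,f):
    W=cloud(k)
    m=(np.hypot(W[...,0]-.511,W[...,1]-.158)<.06)&(W[...,2]>.055)&(W[...,2]<.077);print(m.sum(),W[m].mean(0))
    hs=cv2.cvtColor(k['image'],cv2.COLOR_RGB2HSV)[160:195,275:330];mm=(hs[...,0]>15)&(hs[...,0]<35)&(hs[...,1]>70);v,u=np.nonzero(mm);print(mm.sum(),u.mean(),v.mean(),u.min(),u.max())
cv2.imwrite('pics/re.png',cv2.resize(f['image'][100:210,230:370],None,fx=4,fy=4)[:,:,::-1])
E
```

```text
7.325 [0.51086105 0.15828487 0.10672173] 0.08724345688760174
50 [0.50895047 0.13805816 0.06883504]
53 28.735849056603772 15.452830188679245 26 32
57 [0.51197165 0.14624574 0.06952121]
107 29.205607476635514 12.91588785046729 16 48
```

View pics/re.png

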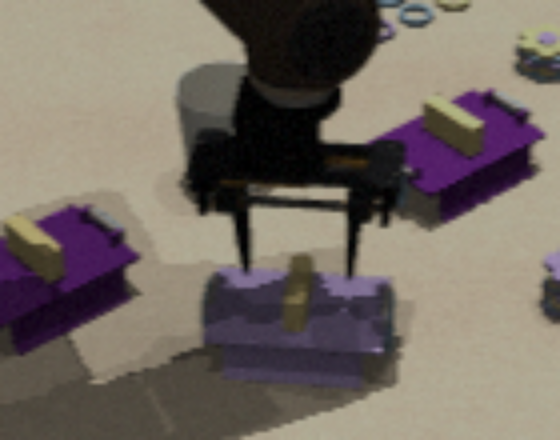

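The cover has not moved: the handle is still centred at crop (298,290) between the fingers. Retrying with enough closing time.

>>> move_arm:
  plan: "0 0 0 0 0 0.7 1;0 0 0 0 0 0.4 1;0 0 0 0 0 0.25 1;0 0 0 0 0 0 -1;0 0 0 0 0 0 -1;0 0 0 0 0 0 -1;0 0 0 0 0 0 -1;0 0 0 0 0 0 -1;0 0 0 0 0 0 -1;0 0 0 0 0 0 -1"
  squeeze: 55

```text
clock: 8.62
ee_pos: [0.5109, 0.1583, 0.0662]
tcp_rot: [[0.344, 0.939, 0.0], [0.939, -0.344, -0.0], [-0.0, 0.0, -1.0]]
force: [0.7, -0.1, 0.3]
grip_width: 0.0305
grasp_force: 0.0
```

>>> move_arm:
  plan: "0 0 0 0 0 0 -1;0 0 0 0 0 0 -1;0 0 0 0 0 0 -1;0 0 0 0 0 0 -1;0 0 0 0 0 0 -1;0 0 0 0 0 0 -1"

```text
clock: 9.38
ee_pos: [0.5109, 0.1583, 0.0662]
tcp_rot: [[0.344, 0.939, 0.0], [0.939, -0.344, -0.0], [-0.0, 0.0, -1.0]]
force: [0.2, -0.9, 0.6]
grip_width: 0.0197
grasp_force: 55.0
```

>>> move_arm:
  plan: "0 0 0 0 0 -0.5 -1;0 0 0 0 0 -0.9 -1;0 0 0 0 0 -0.9 -1;0 0 0 0 0 -0.9 -1;0 0 0 0 0 -0.9 -1;0 0 0 0 0 -0.7 -1;0 0 -0.058 0 0 0 -1;0 0 -0.058 0 0 0 -1;0 0 0 0 0 0 -1"

```text
clock: 10.5
ee_pos: [0.5107, 0.1582, 0.211]
tcp_rot: [[0.169, 0.986, 0.001], [0.986, -0.169, 0.0], [0.0, 0.001, -1.0]]
force: [1.1, -0.1, -3.1]
grip_width: 0.0201
grasp_force: 55.0
```

>>> move_arm:
  plan: "0 0 0 -0.5 0.138 0 -1;0 0 0 -0.95 0.138 0 -1;0 0 0 -0.95 0.138 0 -1;0 0 0 -0.95 0.138 0 -1;0 0 0 -0.95 0.138 0 -1;0 0 0 -0.95 0.138 0 -1;0 0 0 -0.95 0.138 0 -1;0 0 0 -0.95 0.138 0 -1;0 0 0 -0.95 0.138 0 -1;0 0 0 -0.95 0.138 0 -1"

```text
clock: 11.75
ee_pos: [0.5055, -0.1181, 0.2103]
tcp_rot: [[0.17, 0.985, -0.0], [0.985, -0.17, -0.0], [-0.0, -0.0, -1.0]]
force: [-0.5, 0.4, -2.3]
grip_width: 0.0196
grasp_force: 55.0
```

>>> move_arm:
  plan: "0 0 0 -0.95 0.138 0 -1;0 0 0 -0.9 0.138 0 -1;0 0 0 -0.36 0 0 -1;0 0 0 0 0 0 -1;0 0 0 0 0 0 -1"

```text
clock: 12.38
ee_pos: [0.5029, -0.1824, 0.2103]
tcp_rot: [[0.168, 0.986, -0.0], [0.986, -0.168, 0.0], [0.0, -0.0, -1.0]]
force: [0.1, 0.1, -2.4]
grip_width: 0.0194
grasp_force: 55.0
```

```bash
python3 - <<'E'
from h import *
from rig import *
s=observe();print(s['clock'],s['ee_pos'],s['tcp_rot'],s['force'],s['grip_width'])
f=grab_frame('side');np.savez('side1.npz',**f);t=grab_frame('top');np.savez('top1.npz',**t)
a=cv2.resize(f['image'][140:280,250:400],None,fx=4,fy=4,interpolation=cv2.INTER_CUBIC)
cv2.imwrite('pics/above.png',a[:,:,::-1])
E
```

```text
12.375 [ 0.50286826 -0.18242645  0.21025436] [[ 1.68155296e-01  9.85760502e-01 -1.68992133e-04]
 [ 9.85760507e-01 -1.68155268e-01  1.70713976e-04]
 [ 1.39866177e-04 -1.95292230e-04 -9.99999971e-01]] [ 0.05483074  0.0872406  -2.44008049] 0.019422398548787852
```

View pics/above.png

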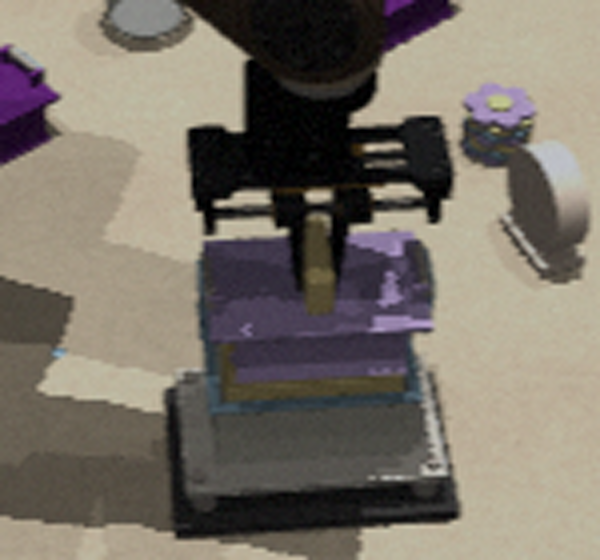

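```bash
python3 - <<'E'
from h import *
from rig import *
g=dict(np.load('side0.npz'));f=dict(np.load('side1.npz'))
W0=cloud(g);W1=cloud(f);Wt=cloud(dict(np.load('top0.npz')))
def fit(W,c,zr,hx,hy,yaw,nm):
    # fit a rectangle's edges: local coords, 1%/99% extents per axis over all points
    m=(np.abs(W[...,2]-np.mean(zr))<np.ptp(zr)/2)&(np.hypot(W[...,0]-c[0],W[...,1]-c[1])<.1)
    p=W[m][:,:2]-c
    for yw in yaw:
        a=np.radians(yw);e=np.array([np.cos(a),np.sin(a)]);n=np.array([-e[1],e[0]])
        x,y=p@e*1e3,p@n*1e3
        ex=[np.sort(x)[3],np.sort(x)[-4]];ey=[np.sort(y)[3],np.sort(y)[-4]]
        print(nm,yw,len(p),'x',np.round(ex,1),'y',np.round(ey,1),'mid',np.round([sum(ex)/2,sum(ey)/2],1),'size',np.round([ex[1]-ex[0],ey[1]-ey[0]],1))
c=np.array([.5029,-.1824])
Y=(-8,-9,-9.7,-10.5)
fit(W1,c,(.180,.193),80,53,Y,'cover side')
fit(W0,c,(.1035,.1105),80,45,Y,'rim side')
fit(Wt,c,(.1035,.1105),80,45,Y,'rim top')
fit(Wt,c,(.113,.12),66,31,Y,'mould top')
fit(W0,c,(.113,.12),66,31,Y,'mould side')
E
```

```text
cover side -8 1124 x [-81.7  83.8] y [-56.2  56.8] mid [1.1 0.3] size [165.5 113. ]
cover side -9 1124 x [-81.4  83.6] y [-55.   55.7] mid [1.1 0.3] size [165.  110.8]
cover side -9.7 1124 x [-81.2  84.1] y [-54.2  56.5] mid [1.4 1.1] size [165.3 110.7]
cover side -10.5 1124 x [-81.   84.7] y [-54.4  56.5] mid [1.9 1.1] size [165.7 110.8]
rim side -8 343 x [-77.2  82. ] y [-47.7  45.8] mid [ 2.4 -1. ] size [159.3  93.5]
rim side -9 343 x [-77.1  81.8] y [-47.3  45.6] mid [ 2.4 -0.8] size [159.   92.8]
rim side -9.7 343 x [-77.1  82.1] y [-47.   46.1] mid [ 2.5 -0.5] size [159.2  93. ]
rim side -10.5 343 x [-77.1  82.2] y [-47.1  46.4] mid [ 2.6 -0.3] size [159.3  93.5]
rim top -8 505 x [-79.4  80. ] y [-46.2  45.2] mid [ 0.3 -0.5] size [159.4  91.4]
rim top -9 505 x [-79.1  80. ] y [-45.5  44.3] mid [ 0.5 -0.6] size [159.2  89.8]
rim top -9.7 505 x [-79.2  79.9] y [-45.4  44.3] mid [ 0.4 -0.6] size [159.   89.7]
rim top -10.5 505 x [-79.3  80.1] y [-45.7  44.9] mid [ 0.4 -0.4] size [159.4  90.5]
mould top -8 842 x [-66.2  66.3] y [-32.3  37.5] mid [0.1 2.6] size [132.5  69.8]
mould top -9 842 x [-65.6  66.3] y [-31.4  37.3] mid [0.3 2.9] size [131.9  68.7]
mould top -9.7 842 x [-65.6  66.3] y [-31.3  37.1] mid [0.4 2.9] size [131.8  68.4]
mould top -10.5 842 x [-65.7  66.3] y [-31.4  36.8] mid [0.3 2.7] size [132.   68.3]
mould side -8 555 x [-63.2  67.7] y [-34.8  31.9] mid [ 2.2 -1.4] size [130.9  66.7]
mould side -9 555 x [-63.2  67.9] y [-33.8  31.5] mid [ 2.3 -1.2] size [131.1  65.3]
mould side -9.7 555 x [-63.2  67.7] y [-33.8  31.7] mid [ 2.2 -1. ] size [130.9  65.5]
mould side -10.5 555 x [-63.2  67.6] y [-34.   31.6] mid [ 2.2 -1.2] size [130.8  65.6]
```

Both cameras agree: shift the cover about +1.3 mm along tool y and -1 mm along tool x. Correct and lower to just above clip contact.

>>> move_arm:
  plan: "0 0 0 -0.033 0.043 0 -1;0 0 0 0 0 0.5 -1;0 0 0 0 0 0.4 -1;0 0 0 0 0 0.3 -1;0 0 0 0 0 0.15 -1;0 0 0 0 0 0.1 -1;0 0 0 0 0 0 -1;0 0 0 0 0 0 -1"

```text
clock: 13.48
ee_pos: [0.5042, -0.1844, 0.167]
tcp_rot: [[0.168, 0.986, 0.0], [0.986, -0.168, -0.0], [-0.0, 0.001, -1.0]]
force: [0.5, -0.3, -2.1]
grip_width: 0.0197
grasp_force: 55.0
```

```bash
python3 - <<'E'
from h import *
from rig import *
s=observe();print(s['clock'],s['ee_pos'],s['force'],s['wrist_torque'])
f=grab_frame('side')
a=cv2.resize(f['image'][170:280,270:380],None,fx=5,fy=5,interpolation=cv2.INTER_CUBIC)
cv2.imwrite('pics/low.png',a[:,:,::-1])
E
```

```text
13.475 [ 0.50422429 -0.18435129  0.16699391] [ 0.49886149 -0.25563097 -2.10064413] [-0.05292956 -0.11291735  0.04818933]
```

View pics/low.png

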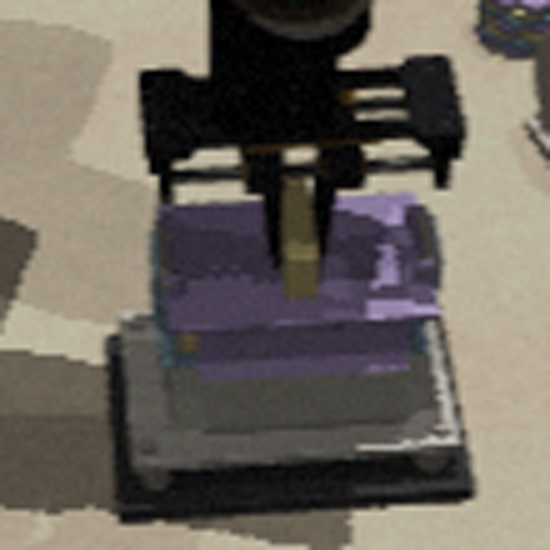

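The skirt is over the near rim with no side force. Continue slowly, watching force.

>>> move_arm:
  plan: "0 0 0 0 0 0.067 -1;0 0 0 0 0 0.067 -1;0 0 0 0 0 0.067 -1;0 0 0 0 0 0.067 -1;0 0 0 0 0 0.067 -1;0 0 0 0 0 0.067 -1;0 0 0 0 0 0.067 -1;0 0 0 0 0 0.067 -1"

```text
clock: 14.52
ee_pos: [0.504, -0.1842, 0.1505]
tcp_rot: [[0.168, 0.986, -0.0], [0.986, -0.168, 0.0], [-0.0, -0.0, -1.0]]
force: [-2.6, 0.4, -0.3]
grip_width: 0.0195
grasp_force: 55.0
```

>>> move_arm:
  plan: "0 0 0 0 0 0.05 -1;0 0 0 0 0 0.05 -1;0 0 0 0 0 0.05 -1;0 0 0 0 0 0.05 -1;0 0 0 0 0 0 -1"

```text
clock: 15.15
ee_pos: [0.504, -0.1842, 0.1446]
tcp_rot: [[0.168, 0.986, -0.0], [0.986, -0.168, 0.0], [-0.0, -0.0, -1.0]]
force: [-4.4, 0.3, 1.8]
grip_width: 0.0198
grasp_force: 55.0
```

A side force of -4.4 N along x means the -x clip is spread more, so the cover is too far +x. Ease it back 1 mm.

>>> move_arm:
  plan: "0 0 0 0 -0.017 0 -1;0 0 0 0 -0.017 0 -1;0 0 0 0 0 0 -1;0 0 0 0 0 0 -1"

```text
clock: 15.65
ee_pos: [0.5032, -0.1841, 0.1447]
tcp_rot: [[0.168, 0.986, 0.0], [0.986, -0.168, -0.0], [-0.0, 0.0, -1.0]]
force: [-1.6, 0.8, 3.8]
grip_width: 0.0198
grasp_force: 55.0
```

>>> move_arm:
  plan: "0 0 0 0 -0.013 0.033 -1;0 0 0 0 0 0.033 -1;0 0 0 0 0 0.033 -1;0 0 0 0 0 0.033 -1;0 0 0 0 0 0 -1"

```text
clock: 16.27
ee_pos: [0.503, -0.1842, 0.1411]
tcp_rot: [[0.168, 0.986, 0.001], [0.986, -0.168, -0.001], [-0.0, 0.001, -1.0]]
force: [-3.0, 1.1, 7.7]
grip_width: 0.0197
grasp_force: 55.0
```

>>> move_arm:
  plan: "0 0 0 0 0 0.033 -1;0 0 0 0 0 0.033 -1;0 0 0 0 0 0 -1"

```text
clock: 16.65
ee_pos: [0.503, -0.1842, 0.1391]
tcp_rot: [[0.168, 0.986, 0.001], [0.986, -0.168, -0.001], [-0.0, 0.001, -1.0]]
force: [-2.1, 1.0, 6.8]
grip_width: 0.0194
grasp_force: 55.0
```

>>> move_arm:
  plan: "0 0 0 0 -0.017 0.033 -1;0 0 0 0 0 0.033 -1;0 0 0 0 0 0 -1"

```text
clock: 17.02
ee_pos: [0.503, -0.1842, 0.1374]
tcp_rot: [[0.168, 0.986, 0.002], [0.986, -0.168, -0.001], [-0.001, 0.002, -1.0]]
force: [-0.4, 1.1, 9.2]
grip_width: 0.0195
grasp_force: 55.0
```

>>> move_arm:
  plan: "0 0 0 0 0 0.033 -1;0 0 0 0 0 0.033 -1;0 0 0 0 0 0 -1"

```text
clock: 17.4
ee_pos: [0.503, -0.1842, 0.1356]
tcp_rot: [[0.168, 0.986, 0.002], [0.986, -0.168, -0.001], [-0.001, 0.002, -1.0]]
force: [-1.3, 1.0, 11.8]
grip_width: 0.0197
grasp_force: 55.0
```

>>> move_arm:
  plan: "0 0 0 0 0 0.033 -1;0 0 0 0 0 0 -1"

```text
clock: 17.65
ee_pos: [0.503, -0.1842, 0.1346]
tcp_rot: [[0.168, 0.986, 0.002], [0.986, -0.168, -0.001], [-0.001, 0.002, -1.0]]
force: [-1.2, 0.6, 11.0]
grip_width: 0.0199
grasp_force: 55.0
```

>>> move_arm:
  plan: "0 0 0 0 0 0.033 -1;0 0 0 0 0 0 -1"

```text
clock: 17.9
ee_pos: [0.503, -0.1842, 0.1337]
tcp_rot: [[0.168, 0.986, 0.002], [0.986, -0.168, -0.001], [-0.001, 0.002, -1.0]]
force: [-2.3, 1.4, 14.2]
grip_width: 0.0196
grasp_force: 55.0
```

>>> move_arm:
  plan: "0 0 0 0 0 0.025 -1;0 0 0 0 0 0 -1"

```text
clock: 18.15
ee_pos: [0.503, -0.1842, 0.1329]
tcp_rot: [[0.168, 0.986, 0.002], [0.986, -0.168, -0.001], [-0.001, 0.002, -1.0]]
force: [-1.4, 1.4, 12.9]
grip_width: 0.0198
grasp_force: 55.0
```

>>> move_arm:
  plan: "0 0 0 0 0 0.02 -1;0 0 0 0 0 0 -1"

```text
clock: 18.4
ee_pos: [0.503, -0.1842, 0.1324]
tcp_rot: [[0.168, 0.986, 0.002], [0.986, -0.168, -0.001], [-0.001, 0.002, -1.0]]
force: [-2.1, 1.7, 13.7]
grip_width: 0.0195
grasp_force: 55.0
```

>>> move_arm:
  plan: "0 0 0 0 0 0.02 -1;0 0 0 0 0 0 -1"

```text
clock: 18.65
ee_pos: [0.503, -0.1842, 0.1318]
tcp_rot: [[0.168, 0.986, 0.002], [0.986, -0.168, -0.001], [-0.001, 0.002, -1.0]]
force: [-1.5, 1.3, 14.7]
grip_width: 0.0194
grasp_force: 55.0
```

```bash
python3 - <<'E'
from h import *
from rig import *
s=observe();print(s['clock'],s['ee_pos'],s['force'],s['wrist_torque'])
f=grab_frame('side');np.savez('side2.npz',**f)
a=cv2.resize(f['image'][180:280,280:380],None,fx=6,fy=6,interpolation=cv2.INTER_CUBIC)
cv2.imwrite('pics/press.png',cv2.convertScaleAbs(a[:,:,::-1],alpha=1.5))
E
```

```text
18.65 [ 0.5029704  -0.18422807  0.13184257] [-1.45723815  1.25258101 14.74742362] [0.36492453 0.66711856 0.03105896]
```

View pics/press.png

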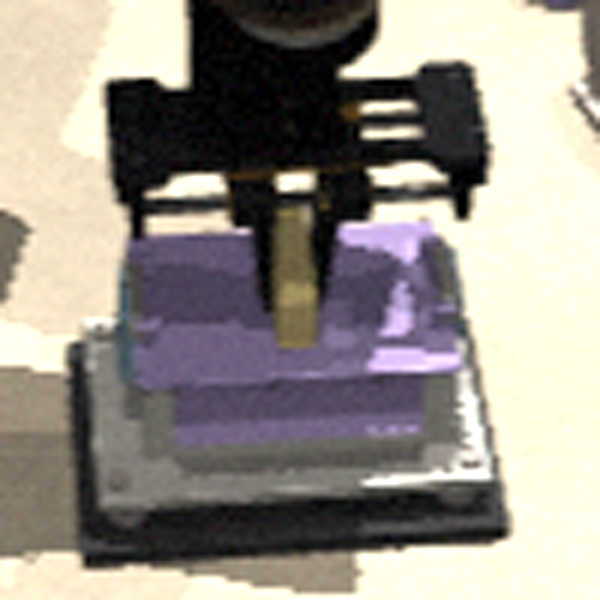

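The cover looks level and nearly home: plate edge (300,378), skirt over the rim. Force is about 17 N on the table, so keep pressing in small steps.

>>> move_arm:
  plan: "0 0 0 0 0 0.02 -1;0 0 0 0 0 0 -1"

```text
clock: 18.95
ee_pos: [0.503, -0.1842, 0.1313]
tcp_rot: [[0.168, 0.986, 0.002], [0.986, -0.168, -0.001], [-0.001, 0.003, -1.0]]
force: [-2.6, 1.4, 16.4]
grip_width: 0.0199
grasp_force: 55.0
```

>>> move_arm:
  plan: "0 0 0 0 0 0.017 -1;0 0 0 0 0 0 -1"

```text
clock: 19.2
ee_pos: [0.503, -0.1842, 0.131]
tcp_rot: [[0.168, 0.986, 0.002], [0.986, -0.168, -0.001], [-0.001, 0.003, -1.0]]
force: [-2.1, 1.5, 17.7]
grip_width: 0.0197
grasp_force: 55.0
```

The slope is now about 4 N/mm, the table's own stiffness, so the cover is likely bottomed. Test by easing up 4 mm: if snapped, force should fall to about 0.

>>> move_arm:
  plan: "0 0 0 0 0 -0.033 -1;0 0 0 0 0 -0.033 -1;0 0 0 0 0 0 -1"

```text
clock: 19.58
ee_pos: [0.5029, -0.1842, 0.1327]
tcp_rot: [[0.168, 0.986, 0.002], [0.986, -0.168, -0.001], [-0.001, 0.002, -1.0]]
force: [-1.5, 0.7, 12.3]
grip_width: 0.0197
grasp_force: 55.0
```

>>> move_arm:
  plan: "0 0 0 0 0 -0.033 -1;0 0 0 0 0 -0.033 -1;0 0 0 0 0 0 -1"

```text
clock: 19.95
ee_pos: [0.503, -0.1842, 0.1344]
tcp_rot: [[0.168, 0.986, 0.002], [0.986, -0.168, -0.001], [-0.001, 0.002, -1.0]]
force: [-0.6, 1.0, 10.0]
grip_width: 0.0195
grasp_force: 55.0
```

```bash
python3 - <<'E'
from rig import *
s=observe();print(s['clock'],s['ee_pos'],s['force'],s['wrist_torque'])
E
```

```text
19.95 [ 0.50298729 -0.18422046  0.13441835] [-0.64108375  0.9749839  10.03519613] [0.2457911  0.46352972 0.03490197]
```

Force fell too little, so the clips have not snapped. The torque shows the load biased to the -x end, with the +x end tilted up by about 0.003 rad. Level it, then press again.

>>> move_arm:
  plan: "0.004 0 0 0 0 0.03 -1;0 0 0 0 0 0.03 -1;0 0 0 0 0 0 -1"

```text
clock: 20.32
ee_pos: [0.503, -0.1842, 0.1328]
tcp_rot: [[0.168, 0.986, -0.003], [0.986, -0.168, -0.0], [-0.001, -0.003, -1.0]]
force: [-4.1, 2.3, 13.0]
grip_width: 0.0192
grasp_force: 55.0
```

```bash
python3 - <<'E'
from rig import *
s=observe();print(s['clock'],s['ee_pos'],s['tcp_rot'][2],s['force'],s['wrist_torque'])
E
```

```text
20.325 [ 0.50302627 -0.18423516  0.13282572] [-7.72105464e-04 -3.29369052e-03 -9.99994278e-01] [-4.13363679  2.26500464 13.01711109] [ 0.24529544 -0.0400984   0.09037845]
```

>>> move_arm:
  plan: "-0.001 0 0 0 -0.02 0.02 -1;0 0 0 0 0 0.02 -1;0 0 0 0 0 0 -1"

```text
clock: 20.7
ee_pos: [0.503, -0.1842, 0.1319]
tcp_rot: [[0.168, 0.986, -0.001], [0.986, -0.168, -0.001], [-0.001, -0.0, -1.0]]
force: [-0.7, 3.1, 14.7]
grip_width: 0.0194
grasp_force: 55.0
```

```bash
python3 - <<'E'
from rig import *
s=observe();print(s['clock'],s['ee_pos'],s['tcp_rot'][2],s['force'],s['wrist_torque'])
E
```

```text
20.7 [ 0.50298442 -0.18424882  0.13190549] [-9.15845754e-04 -4.41769259e-04 -9.99999483e-01] [-0.73478425  3.09754934 14.6663495 ] [ 0.4214137  -0.16638604  0.03628029]
```

Level and balanced now. Press on.

>>> move_arm:
  plan: "0 0 0 0 0 0.02 -1;0 0 0 0 0 0 -1;0 0 0 0 0 0 -1"

```text
clock: 21.08
ee_pos: [0.503, -0.1843, 0.1314]
tcp_rot: [[0.168, 0.986, -0.0], [0.986, -0.168, -0.001], [-0.001, -0.0, -1.0]]
force: [-0.5, 2.4, 15.2]
grip_width: 0.0197
grasp_force: 55.0
```

>>> move_arm:
  plan: "0 0 0 0 0 0.017 -1;0 0 0 0 0 0 -1;0 0 0 0 0 0 -1"

```text
clock: 21.45
ee_pos: [0.503, -0.1842, 0.131]
tcp_rot: [[0.168, 0.986, -0.0], [0.986, -0.168, -0.001], [-0.001, -0.0, -1.0]]
force: [-0.7, 3.6, 17.5]
grip_width: 0.0197
grasp_force: 55.0
```

```bash
python3 - <<'E'
from rig import *
s=observe();print(s['clock'],s['ee_pos'],s['tcp_rot'][2],s['force'],s['wrist_torque'])
E
```

```text
21.45 [ 0.50297527 -0.18420999  0.13102308] [-9.80098495e-04 -3.34260342e-04 -9.99999464e-01] [-0.74489508  3.55674588 17.51095645] [ 0.46938722 -0.02176914  0.03163215]
```

A side force of +3.5 N in y means a skirt is rubbing, so ease +y by 0.6 mm and read again.

>>> move_arm:
  plan: "0 0 0 0.02 0 0 -1;0 0 0 0 0 0 -1"

```text
clock: 21.7
ee_pos: [0.503, -0.1842, 0.1311]
tcp_rot: [[0.168, 0.986, -0.0], [0.986, -0.168, -0.002], [-0.002, -0.0, -1.0]]
force: [-2.1, -1.5, 16.3]
grip_width: 0.0197
grasp_force: 55.0
```

```bash
python3 - <<'E'
from rig import *
import numpy as np
L=[observe() for _ in range(1)]
s=L[0];print(s['clock'],s['ee_pos'],s['tcp_rot'][2],s['force'],s['wrist_torque'])
fs=[]
for i in range(6):
    grab_frame('side');fs.append(np.r_[observe()['force'],observe()['wrist_torque'],observe()['ee_pos'][2]])
print(np.mean(fs,0).round(4),np.std(fs,0).round(2))
E
```

```text
21.7 [ 0.50301768 -0.18419971  0.13109143] [-1.78202173e-03 -1.34523293e-04 -9.99998403e-01] [-2.08067171 -1.54616085 16.25323256] [-0.16128746  0.24632585  0.04886261]
[-2.5135 -1.8025 16.9055 -0.1232  0.234   0.0337  0.1311] [0.28 0.65 0.38 0.04 0.02 0.01 0.  ]
```

>>> move_arm:
  plan: "0 0 0 -0.006 -0.01 0.01 -1;0 0 0 0 0 0 -1"

```text
clock: 22.25
ee_pos: [0.503, -0.1842, 0.1309]
tcp_rot: [[0.168, 0.986, 0.0], [0.986, -0.168, -0.002], [-0.002, 0.001, -1.0]]
force: [-0.7, 0.5, 17.7]
grip_width: 0.0197
grasp_force: 55.0
```

```bash
cat > m.py <<'E'
from h import *
from rig import *
def m(n=4):
    fs=[];D=[]
    for i in range(n):
        f=grab_frame('side');D.append(f['depth']);s=observe();fs.append(np.r_[s['force'],s['wrist_torque'],s['ee_pos'],s['tcp_rot'][2][:2]])
    print(s['clock'],np.mean(fs,0).round(4).tolist())
    f['depth']=np.median(D,0).astype(np.float32);np.savez('last.npz',**f)
    W=cloud(f);W0=cloud(dict(np.load('side0.npz')))
    e=np.array([np.cos(np.radians(-9.6)),np.sin(np.radians(-9.6))]);nn=np.array([-e[1],e[0]])
    def loc(W): q=W[...,:2]-[.5035,-.184];return q@e,q@nn
    x,y=loc(W);k=(abs(x)<92)&(y<-.053)&(y>-.063)&(abs(x)<.09)&(W[...,2]<.06)&(W[...,2]>.025)
    x0,y0=loc(W0);k0=(abs(x0)<.09)&(y0<-.053)&(y0>-.063)&(W0[...,2]<.06)&(W0[...,2]>.025)
    print('table z now/rest',np.median(W[k][:,2])*1e3,np.median(W0[k0][:,2])*1e3,k.sum(),k0.sum())
    for a,b in((-.078,-.03),(.03,.072)):
        k=(x>a)&(x<b)&(y<-.02)&(y>-.05)&(W[...,2]>.095)&(W[...,2]<.125);print('plate top z',a,np.median(W[k][:,2])*1e3,k.sum())
    q=W0[...,:2]-[.511,.159];c=np.cos(np.radians(-20));d=np.sin(np.radians(-20))
    X=q@[c,d];Y=q@[-d,c]
    for a,b in((-.078,-.03),(.03,.072)):
        k=(X>a)&(X<b)&(Y<-.02)&(Y>-.05)&(W0[...,2]>.03)&(W0[...,2]<.06);print('bench plate top (43)',np.median(W0[k][:,2])*1e3,k.sum())
    k=(abs(x0)<.08)&(abs(y0)<.045)&(W0[...,2]>.1035)&(W0[...,2]<.1105);print('rim rest(107)',np.median(W0[k][:,2])*1e3)
E
python3 -c "from m import *;m()"
```

```text
22.45 [-0.8112, -0.1795, 17.8517, 0.1362, 0.0461, 0.0313, 0.503, -0.1842, 0.1309, -0.0016, 0.0005]
table z now/rest 38.55212724199342 42.917839140166556 204 196
plate top z -0.078 109.06147307270109 153
plate top z 0.03 108.79863622729991 110
bench plate top (43) 44.87084520928752 86
bench plate top (43) 44.180899434374645 78
rim rest(107) 107.57366231351317
```

Side forces are now balanced, the table has sunk about 4.4 mm, and the plate is within about 1 mm of the rim. One slight further press, then retest.

>>> move_arm:
  plan: "0 0 0 0 0 0.013 -1;0 0 0 0 0 0 -1"

```text
clock: 22.7
ee_pos: [0.503, -0.1842, 0.1306]
tcp_rot: [[0.168, 0.986, 0.0], [0.986, -0.168, -0.002], [-0.002, 0.0, -1.0]]
force: [-0.3, 0.5, 18.6]
grip_width: 0.0197
grasp_force: 55.0
```

```bash
python3 -c "from m import *;m()" | head -4
```

```text
22.9 [-1.2498, -0.6423, 18.8168, 0.1167, 0.1214, 0.0336, 0.503, -0.1842, 0.1306, -0.0016, 0.0005]
table z now/rest 38.185186847943584 42.917839140166556 186 196
plate top z -0.078 108.58363852813535 149
plate top z 0.03 108.719668754939 119
```

>>> move_arm:
  plan: "0 0 0 0 0 -0.033 -1;0 0 0 0 0 -0.033 -1;0 0 0 0 0 -0.033 -1;0 0 0 0 0 0 -1"

```text
clock: 23.4
ee_pos: [0.503, -0.1842, 0.1331]
tcp_rot: [[0.168, 0.986, 0.0], [0.986, -0.168, -0.002], [-0.002, 0.0, -1.0]]
force: [0.7, 0.0, 11.4]
grip_width: 0.0196
grasp_force: 55.0
```

```bash
python3 -c "from m import *;m()" | head -4
```

```text
23.6 [0.5786, -0.8753, 12.4766, -0.0078, -0.2526, 0.0354, 0.503, -0.1842, 0.1331, -0.0015, 0.0002]
table z now/rest 39.84864713365499 42.917839140166556 191 196
plate top z -0.078 110.79067603259163 153
plate top z 0.03 111.08109403131871 120
```

>>> move_arm:
  plan: "0 0 0 0 0 -0.033 -1;0 0 0 0 0 -0.033 -1;0 0 0 0 0 0 -1"

```text
clock: 23.98
ee_pos: [0.503, -0.1842, 0.1348]
tcp_rot: [[0.168, 0.986, -0.0], [0.986, -0.168, -0.001], [-0.001, -0.0, -1.0]]
force: [1.6, -0.7, 8.2]
grip_width: 0.02
grasp_force: 55.0
```

```bash
python3 - <<'E'
from m import *
m()
f=dict(np.load('last.npz'))
a=cv2.resize(f['image'][180:280,280:380],None,fx=6,fy=6,interpolation=cv2.INTER_CUBIC)
cv2.imwrite('pics/p2.png',cv2.convertScaleAbs(a[:,:,::-1],alpha=1.8))
E
```

```text
24.175 [1.7784, -1.785, 8.1951, -0.1088, -0.4997, 0.0739, 0.503, -0.1842, 0.1347, -0.0014, 0.0]
table z now/rest 41.08725396174129 42.917839140166556 207 196
plate top z -0.078 112.77817479654573 145
plate top z 0.03 112.88475479061444 125
bench plate top (43) 44.87084520928752 86
bench plate top (43) 44.180899434374645 78
rim rest(107) 107.57366231351317
```

View pics/p2.png

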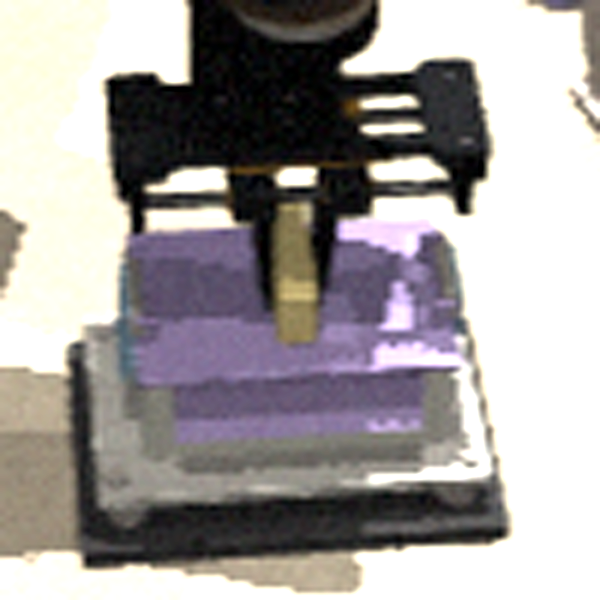

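The cover's gap rises only about 1.3 mm while the torque swings to the +x side and Fx turns positive. That suggests clip b has caught and clip a (+x) has not. Press again with the +x end tilted slightly down.

>>> move_arm:
  plan: "0.004 0 0 0 0 0.033 -1;0 0 0 0.01 0 0.033 -1;0 0 0 0 0 0.033 -1;0 0 0 0 0 0 -1"

```text
clock: 24.68
ee_pos: [0.5031, -0.1841, 0.1323]
tcp_rot: [[0.169, 0.986, -0.006], [0.986, -0.169, -0.001], [-0.002, -0.005, -1.0]]
force: [-1.8, -1.4, 13.9]
grip_width: 0.0198
grasp_force: 55.0
```

```bash
python3 -c "from m import *;m()" | head -4
```

```text
24.875 [-1.68, -1.9577, 13.921, -0.3056, -0.5852, -0.0002, 0.5031, -0.1841, 0.1323, -0.0018, -0.0054]
table z now/rest 39.44188442088126 42.917839140166556 199 196
plate top z -0.078 110.2760784285719 152
plate top z 0.03 109.75580232276383 125
```

>>> move_arm:
  plan: "0 0 0 -0.012 0 0.02 -1;0 0 0 0 0 0.02 -1;0 0 0 0 0 0 -1"

```text
clock: 25.25
ee_pos: [0.5031, -0.1842, 0.1312]
tcp_rot: [[0.169, 0.986, -0.005], [0.986, -0.169, -0.001], [-0.001, -0.005, -1.0]]
force: [-1.6, 0.4, 16.8]
grip_width: 0.0193
grasp_force: 55.0
```

```bash
python3 -c "from m import *;m()" | head -4
```

```text
25.45 [-2.258, 1.1863, 16.503, 0.1073, -0.6756, 0.009, 0.503, -0.1842, 0.1313, -0.0015, -0.0053]
table z now/rest 38.65130621649349 42.917839140166556 187 196
plate top z -0.078 109.58398752620624 150
plate top z 0.03 109.07988424322701 120
```

>>> move_arm:
  plan: "0 0 0 0 0 0.015 -1;0 0 0 0 0 0.015 -1;0 0 0 0 0 0 -1"

```text
clock: 25.82
ee_pos: [0.503, -0.1842, 0.1306]
tcp_rot: [[0.169, 0.986, -0.005], [0.986, -0.169, -0.001], [-0.002, -0.005, -1.0]]
force: [-3.4, 1.5, 18.7]
grip_width: 0.0196
grasp_force: 55.1
```

```bash
python3 -c "from m import *;m()" | head -4
```

```text
26.025 [-3.0289, 1.4272, 19.3489, 0.1898, -0.5824, 0.026, 0.503, -0.1842, 0.1306, -0.0016, -0.0051]
table z now/rest 37.78910937820312 42.917839140166556 194 196
plate top z -0.078 108.87562543003881 154
plate top z 0.03 108.60980128111942 121
```

>>> move_arm:
  plan: "-0.004 0 0 0 0 -0.02 -1;0 0 0 0 0 -0.033 -1;0 0 0 0 0 -0.033 -1;0 0 0 0 0 -0.033 -1;0 0 0 0 0 0 -1"

```text
clock: 26.65
ee_pos: [0.503, -0.1841, 0.1336]
tcp_rot: [[0.168, 0.986, 0.0], [0.986, -0.168, -0.001], [-0.001, 0.0, -1.0]]
force: [1.7, -0.2, 12.0]
grip_width: 0.02
grasp_force: 55.0
```

```bash
python3 -c "from m import *;m()" | head -4
```

```text
26.85 [0.9862, 0.08, 11.8965, 0.1061, -0.3396, 0.0101, 0.503, -0.1841, 0.1335, -0.0013, 0.0002]
table z now/rest 40.04598006218085 42.917839140166556 194 196
plate top z -0.078 111.61059385516859 156
plate top z 0.03 111.71886626131933 123
```

>>> move_arm:
  plan: "0 0 0 0 0 -0.025 -1;0 0 0 0 0 -0.025 -1;0 0 0 0 0 0 -1"

```text
clock: 27.22
ee_pos: [0.503, -0.1841, 0.1348]
tcp_rot: [[0.168, 0.986, -0.0], [0.986, -0.168, -0.001], [-0.001, 0.0, -1.0]]
force: [1.4, -0.2, 8.0]
grip_width: 0.0196
grasp_force: 55.0
```

```bash
python3 -c "from m import *;m()" | head -4
python3 - <<'E'
import numpy as np,cv2
f=np.load('last.npz')['image'];g=np.load('side1.npz')['image']
r=lambda a,y,x:cv2.resize(a[y:y+80,x:x+75],None,fx=5,fy=5,interpolation=cv2.INTER_CUBIC)
cv2.imwrite('pics/cmp.png',cv2.convertScaleAbs(np.hstack([r(g,190,295),r(f,210,295)])[:,:,::-1],alpha=1.8))
E
```

```text
27.425 [2.3182, -0.1732, 8.0849, -0.0239, -0.5714, -0.0108, 0.503, -0.1841, 0.1348, -0.0013, 0.0]
table z now/rest 40.74731332918291 42.917839140166556 194 196
plate top z -0.078 112.60146113061676 150
plate top z 0.03 112.54471998101523 125
```

View pics/cmp.png

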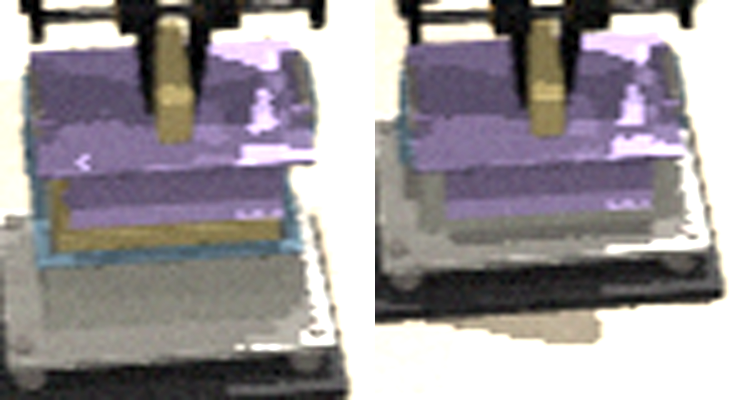

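>>> move_arm:
  plan: "0 0 0 0 0 -0.025 -1;0 0 0 0 0 -0.025 -1;0 0 0 0 0 0 -1"

```text
clock: 27.8
ee_pos: [0.5027, -0.184, 0.1358]
tcp_rot: [[0.168, 0.986, -0.001], [0.986, -0.168, -0.001], [-0.001, -0.001, -1.0]]
force: [4.8, -2.3, 4.6]
grip_width: 0.0199
grasp_force: 55.0
```

```bash
python3 -c "from m import *;m()" | head -4
```

```text
28.0 [5.1034, -2.2075, 4.8929, -0.3396, -1.3604, 0.042, 0.5026, -0.184, 0.1358, -0.001, -0.0012]
table z now/rest 41.8356817479848 42.917839140166556 193 196
plate top z -0.078 113.75110914076613 151
plate top z 0.03 113.61006696635579 135
```

>>> move_arm:
  plan: "0 0 0 0 0 -0.025 -1;0 0 0 0 0 0 -1"

```text
clock: 28.25
ee_pos: [0.5026, -0.184, 0.1363]
tcp_rot: [[0.168, 0.986, -0.001], [0.986, -0.168, -0.001], [-0.001, -0.001, -1.0]]
force: [5.7, -3.0, 1.7]
grip_width: 0.0197
grasp_force: 55.0
```

```bash
python3 -c "from m import *;m()" | head -4
```

```text
28.45 [5.644, -2.0386, 2.3697, -0.3651, -1.4508, 0.0276, 0.5026, -0.184, 0.1363, -0.001, -0.0014]
table z now/rest 42.411851879734066 42.917839140166556 183 196
plate top z -0.078 114.26123006493638 155
plate top z 0.03 114.21188965543216 132
```

The slope is now 4–5 N/mm and the table is back nearly at rest, with the gap only about 1.7 mm: the clips appear latched. Relieve the side load and check for a firm hold.

>>> move_arm:
  plan: "0 0 0 -0.01 0.02 0 -1;0 0 0 0 0.02 -0.02 -1;0 0 0 0 0 0 -1"

```text
clock: 28.82
ee_pos: [0.5026, -0.1841, 0.1366]
tcp_rot: [[0.168, 0.986, -0.004], [0.986, -0.168, 0.0], [-0.0, -0.004, -1.0]]
force: [2.2, -1.7, -0.0]
grip_width: 0.0198
grasp_force: 55.0
```

```bash
python3 -c "from m import *;m()" | head -4
```

```text
29.025 [1.8903, -1.8269, 0.4666, -0.4848, -1.4523, 0.0192, 0.5026, -0.184, 0.1367, -0.0003, -0.0043]
table z now/rest 42.921926770204344 42.917839140166556 193 196
plate top z -0.078 114.46054334296241 151
plate top z 0.03 114.14218735169656 132
```

With net force near 0 there is still a couple of about 1 Nm: clip b (-x) holds while clip a (+x) does not. Check whether the cover sits tilted in the grip.

```bash
python3 - <<'E'
from h import *
def pl(W,c,yaw,zr,nm):
    a=np.radians(yaw);q=W[...,:2]-c;x=q@[np.cos(a),np.sin(a)];y=q@[-np.sin(a),np.cos(a)]
    k=(abs(x)<.066)&(abs(x)>.022)&(y<-.015)&(y>-.05)&(abs(W[...,2]-zr)<.007)
    p=np.c_[x[k],y[k],W[k][:,2]]
    for i in range(3):
        A=np.c_[p[:,:2],np.ones(len(p))];s=np.linalg.lstsq(A,p[:,2],rcond=None)[0];r=p[:,2]-A@s;p=p[abs(r)<2.0*r.std()+1e-4]
    print(nm,len(p),'slope x,y',s[:2].round(4),'z0',round(s[2]*1e3,2))
S0=cloud(dict(np.load('side0.npz')));S1=cloud(dict(np.load('side1.npz')));L=cloud(dict(np.load('last.npz')));S2=cloud(dict(np.load('side2.npz')))
pl(S0,[.511,.159],-20,.0445,'bench');pl(S1,[.5029,-.1824],-9.7,.188,'air');pl(S2,[.503,-.1842],-9.7,.109,'press');pl(L,[.503,-.1842],-9.7,.114,'now')
E
```

```text
bench 153 slope x,y [-0.0009  0.0279] z0 45.75
air 248 slope x,y [0.0005 0.0028] z0 188.29
press 243 slope x,y [0.001  0.0346] z0 111.14
now 239 slope x,y [-0.0002  0.0225] z0 115.3
```

Plate tilt is small. A decisive test: remove the commanded tool tilt at near-zero load. If both clips hold, the torque vanishes with a tiny rotation; if not, the +x end keeps rising.

>>> move_arm:
  plan: "-0.002 0 0 0 0.01 0 -1;-0.002 0 0 0 0 0 -1;0 0 0 0 0 0 -1"

```text
clock: 29.4
ee_pos: [0.5026, -0.184, 0.1366]
tcp_rot: [[0.168, 0.986, 0.001], [0.986, -0.168, -0.0], [-0.0, 0.001, -1.0]]
force: [2.2, -4.0, 1.1]
grip_width: 0.0199
grasp_force: 55.0
```

```bash
python3 -c "from m import *;m(6)" | head -4
```

```text
29.7 [1.3231, -4.2084, 1.2423, -0.7495, -0.1635, -0.0048, 0.5026, -0.184, 0.1366, -0.0001, 0.0009]
table z now/rest 42.46245196148202 42.917839140166556 202 196
plate top z -0.078 114.46575179918361 151
plate top z 0.03 114.34559646304565 138
```

The torque fell from -1.45 to -0.16 Nm with 0.005 rad, and the +x plate height did not change. The cover stays down unloaded against the 13 N mould, so both clips hold. Relieve the y load, give a light pull as proof, then look.

>>> move_arm:
  plan: "0 0 0 -0.015 0.01 -0.01 -1;0 0 0 0 0 -0.01 -1;0 0 0 0 0 0 -1"

```text
clock: 30.08
ee_pos: [0.5026, -0.1841, 0.1369]
tcp_rot: [[0.168, 0.986, 0.0], [0.986, -0.168, 0.0], [0.001, 0.0, -1.0]]
force: [-0.2, 0.3, -3.9]
grip_width: 0.0197
grasp_force: 55.0
```

```bash
python3 -c "from m import *;m(4)" | head -4
```

```text
30.275 [-1.1326, 1.6355, -3.9836, 0.1297, 0.0739, 0.0128, 0.5026, -0.1841, 0.1369, 0.0006, 0.0002]
table z now/rest 42.946275620318275 42.917839140166556 201 196
plate top z -0.078 114.83007310346926 156
plate top z 0.03 114.35793328585598 131
```

The cover holds against an upward pull with no torque: both clips latched. Relax, let go and rise.

>>> move_arm:
  plan: "0 0 0 0 0 0.015 -1;0 0 0 0 0 0 -1;0 0 0 0 0 0 0;0 0 0 0 0 0 0;0 0 0 0 0 0 0;0 0 0 0 0 0 0;0 0 0 0 0 -0.3 0;0 0 0 0 0 -0.8 0;0 0 0 0 0 -1 0;0 0 0 0 0 -1 0"

```text
clock: 31.52
ee_pos: [0.5028, -0.1844, 0.2314]
tcp_rot: [[0.168, 0.986, 0.002], [0.986, -0.168, -0.001], [-0.0, 0.002, -1.0]]
force: [-0.3, -0.1, -0.2]
grip_width: 0.0473
grasp_force: 0.0
```

```bash
python3 - <<'E'
from m import *
m(4)
f=dict(np.load('last.npz'))
a=cv2.resize(f['image'][180:280,280:380],None,fx=6,fy=6,interpolation=cv2.INTER_CUBIC)
cv2.imwrite('pics/end.png',cv2.convertScaleAbs(a[:,:,::-1],alpha=1.6))
E
```

```text
31.725 [0.0292, -0.095, 0.8727, -0.0454, -0.0879, -0.0153, 0.5035, -0.1847, 0.2325, -0.0012, 0.0053]
table z now/rest 42.93128934835089 42.917839140166556 198 196
plate top z -0.078 114.5064287319606 158
plate top z 0.03 114.57389334443336 136
bench plate top (43) 44.87084520928752 86
bench plate top (43) 44.180899434374645 78
rim rest(107) 107.57366231351317
```

View pics/end.png

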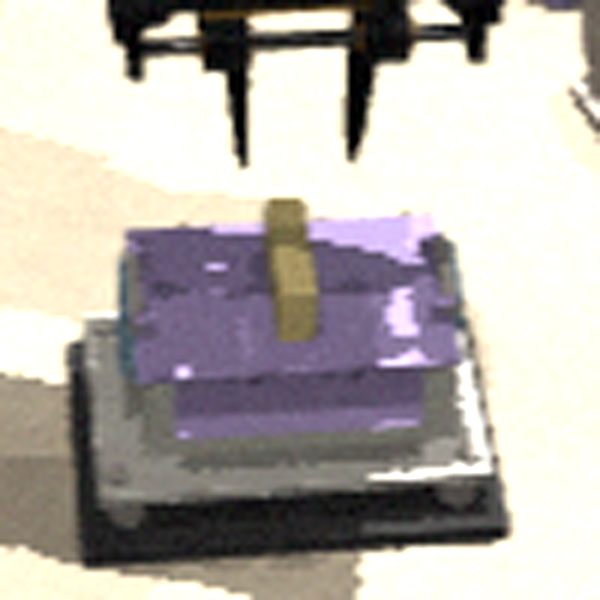

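The released cover sits level: plate top is 114.5 mm at both ends, against about 120 mm if it were unlatched. The table is back at rest and the gripper is clear. Handing in.

```bash
python3 -c "from rig import *;print(finish_job())"
```

```text
the job is handed in; nothing more can be done
None
```

The lilac cover is on the case with both clips latched and sitting level within about 1–2 mm of the rim; by my estimate the table sank about 5 mm at most (stops at 6 mm), the cover is released, the timer, cup, bottle and flower stack were not touched, and the job was handed in at about 32 s.

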